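Load a pressure sensor into a carousel and index it for a test

TASK

Turn the carousel until its empty orange fork lines up with the green loading gate and stop it there, then take the steel pressure sensor, slide it upright through the gate fully home into the fork with its flange under the fork plate, and let go. Turn the carousel until the loaded fork lines up with the red test mark and stop it there, then press the green start button on the yellow calibrator fully in and release it. Turn the carousel gently, keep the sensor upright, and leave the gauge, the brass fitting and the stopwatch where they are.

Things in the scene. Friction and masses are not known exactly. Their poses are not given: they have to be found in the camera images.
- carousel (a joint): angle of the carousel, a flat aluminium disc (242 mm across) that turns freely either way about the vertical, any number of turns in practice; grows anticlockwise seen from above. 0: the fork faces the green gate; 2.1 rad: it faces the red test mark (whole turns may be added). About 2 N at a post starts it, 4 N keeps it turning at 1.5 rad/s; after a slow push it stops almost at once
- hub (a point): centre of the carousel on its turning axis, level with the disc's top, 40 mm above the bench; does not turn. A low dark cap, 44 mm across and 12 mm tall, sits here on the disc. A white fixed fence surrounds the disc (inner radius 126 mm, outer 131 mm, top 62 mm above the bench), open only at the gate
- bay_seat (a point): seat centre of the fork, level with the disc's top, 85 mm from the hub; turns with the disc. The fork is a flat orange U-shaped plate open outward, away from the hub: slot 33 mm wide with a flared mouth, plate 66 mm wide, underside 14 mm and top 18 mm above the disc, from 30 mm inside the seat to 30 mm outside it, room 56 mm wide beneath. The slot stops the barrel 1.5 mm inside the seat
- load_spot (a point): fixed point where bay_seat lies when the fork is lined up with the green gate. The gate is an 80 mm gap in the fence, straight out from the hub through this point, between two green posts (70 mm tall from the bench, 130 mm from the hub), with a flat white sill level with the disc, 80 mm wide, out to 175 mm from the hub, with a green centre line
- test_spot (a point): fixed point where bay_seat lies when the fork is lined up with the red test mark (a red block on the outside of the fence, 137 mm from the hub, 68 mm tall above the bench)
- post_a (a point): centre of the top of a black upright post on the disc for pushing it round: 16 mm diameter, 75 mm tall above the disc, 85 mm from the hub, 90 degrees anticlockwise from the fork
- post_b (a point): the same, top of the post opposite the fork
- post_c (a point): the same, top of the post 90 degrees clockwise from the fork
- sensor_mid (a point): centre (half-way up) of the pressure sensor: a loose steel barrel 28 mm in diameter, 90 mm tall overall, about 0.22 kg, blue band near the top, with a flange at its foot 46 mm in diameter and 8 mm thick; stands upright on the bench at the start. z up along the barrel. It goes into the fork only sideways, from the gate towards the hub, flange under the plate
- start (a joint): travel of the green start button, 0 out to 0.006 m fully in; a spring returns it, fully in takes 5 N
- start_top (a point): centre of the top face of the green start button, 26 mm across, on the upper side of the yellow calibrator (190 x 100 x 40 mm, lying flat and fixed); pressed straight down
- gauge: bystander: round yellow pressure gauge lying on its back, 60 mm across, 28 mm tall, with a brass stem; origin at the centre of its underside
- fitting: bystander: small brass fitting, 24 mm across, 32 mm tall; origin at the centre of its underside
- stopwatch: bystander: flat black stopwatch, 58 mm across, 16 mm tall; origin at the centre of its underside
Mind the look-alikes: they are no part of the job. Leave any purple or white look-alike of the part that bears start alone.

How it is judged:
On the way, in this order (a step that is already met when the one before it is completed fails the run):
1. the empty fork is lined up with the green gate and the carousel stands still (horizontal distance between bay_seat and load_spot below 0.007 m and velocity of joint carousel between -0.06 and 0.06 rad/s), for 0.3 s.
2. the sensor stands fully home in the fork, its flange under the plate, and is let go (horizontal distance between sensor_mid and bay_seat below 0.007 m and z of sensor_mid in the frame of bay_seat between 0.041 and 0.049 m and angle between sensor_mid's own z axis and vertical below 0.1 rad and contact force between the fingers and sensor below 0.05 N), for 0.3 s.
3. the loaded fork is lined up with the red test mark and the carousel stands still (horizontal distance between bay_seat and test_spot below 0.007 m and velocity of joint carousel between -0.06 and 0.06 rad/s and horizontal distance between sensor_mid and bay_seat below 0.007 m and z of sensor_mid in the frame of bay_seat between 0.041 and 0.049 m and angle between sensor_mid's own z axis and vertical below 0.1 rad), for 0.3 s.
4. the start button is pressed fully in with the sensor at the test mark (all of step 3 and value of joint start above 0.0045 m), for 0.05 s.
At the end, for the whole second after the job is handed in: Fork seat within 7 mm of the test spot, carousel still; sensor upright (0.1 rad) in the fork, at rest and released, within 7 mm of the seat centre, its centre 41 to 49 mm above the disc (flange under the plate); start button out again (1.5 mm) (all of step 3 and contact force between the fingers and sensor below 0.05 N and value of joint start below 0.0015 m and linear speed of sensor below 0.02 m/s); the robot touches nothing.
It fails at once if the gauge is shifted by more than 20 mm (distance of gauge from where it was at the start of the episode above 0.02 m).
It fails at once if the fitting is shifted by more than 20 mm (distance of fitting from where it was at the start of the episode above 0.02 m).
It fails at once if the stopwatch is shifted by more than 20 mm (distance of stopwatch from where it was at the start of the episode above 0.02 m).
It fails at once if the sensor is tipped by more than 0.5 rad (angle between sensor_mid's own z axis and vertical above 0.5 rad).
It fails at once if the carousel is spun faster than 4 rad/s (velocity of joint carousel above 4 rad/s or velocity of joint carousel below -4 rad/s).
It also fails if it takes over 72 s, if anything falls off the work surface, if the arm or the gripper's body presses on something with over 40 N, if the wrist force passes 120 N, or if a joint passes its speed limit or range.

ROBOT

A 7-joint arm with a two-finger parallel gripper is mounted at the origin on the work surface. World frame = base frame: x ahead of the robot, y to its left, z up, the work surface at z = 0. Lengths are in m, angles in rad, forces in N, time in s.
With the tool pointing down it reaches from about 0.4 to 0.85 m from the base axis. Payload 10.4 kg.
Tool frame: the origin (TCP) lies at the very end of the fingers, on their centre line; the grasp point (between the pads) lies 19 mm behind it; z points along the fingers, y is the line along which they close (so a half turn about z gives the same grasp; the last joint's range is limited). The gripper opens to 85 mm and grips with 20 to 120 N. Pads are 22 mm wide; open, the fingers measure 114 mm over their backs; the gripper's body (76 mm by 85 mm) begins 54 mm behind the grasp point. The pads swing forward as they close: fully open they stand 13 mm farther back than shut.
Start: joints at [1.294, 0.332, -0.065, 1.46, 0.022, 1.35, -0.088], TCP at [0.157, -0.605, 0.231] pointing down, gripper open.
Joint ranges: [-2.6, 2.6], [-0.5, 2.12], [-1.47, 1.34], [0.16, 2.42], [-1.27, 4.41], [0.06, 2.06], [-2.6, 2.6]. Speed limits (rad/s): [2.22, 2.22, 2.79, 2.79, 3.14, 3.14, 3.14].

INTERFACE

Orientations are given as a unit quaternion [x, y, z, w].
In Python, from workcell import * gives the robot as it stands.
- The arm moves only by the tool step_arm, never from a script. Its argument "commands" is one flat list of numbers, 7 for each row, row after row: the finger opening in mm, from 0 to 85.4, then the shift along the world's x, y, z as a fraction of full scale, then the turn, a rotation vector about the world's x, y, z as a fraction of full scale. A call has exactly 10 rows; each row is the pose to reach, as a shift and turn from the pose commanded when the call began, turning the shorter way round; what a row does not reach only later rows make up. Full scale, the value 1, is 0.6 m for a shift and pi rad for a turn. A row lasts 1/8 s, in which the tool goes at most 62.5 mm and 10.7 degrees, less where a joint would pass 70% of its speed; a pose out of reach is approached as far as the arm can. A call with a number of a shift or a turn outside -1 to 1 is refused whole. A call with a gripper value outside its range is refused whole. The fingers move at their own pace and stop on an object; "squeeze" is the grip in N (left out, the last holds). Time passes only in rows, so rows that repeat a pose let the fingers close, or fill a call up. It gives the time, the measured TCP pose, the force, the opening and the grip force at its end, in the units of the state.
- get_obs(): the state, without advancing time (a new reading comes with each control period).
- camera(name): name is "side" or "top" or "wrist"; returns the picture (480x640x3 uint8, red, green, blue); there is no depth.
- camera_params(name): a dict with "mtx" (3x3 intrinsics, pixels), "dist" ([k1, k2, p1, p2, k3] as OpenCV has them; the pictures are not rectified), "extrinsics" (4x4, takes a point from world to camera coordinates); the wrist camera has in their place "tool_from_camera" (4x4, takes a point from camera to tool coordinates, whose origin is the TCP and whose axes are the flange's). Camera axes: x right, y down, z forward; pixel columns grow to the right and rows downward; lengths in m; the calibration is good to about 2 mm. A picture is of the moment at which its call begins: read the wrist's pose just before it. camera_params takes no time and is no camera call.
- hand_in(): hands the job in; it is judged then, once.
The state is a dict: "clock": time; "joint_pos": joint angles; "joint_velocities": joint speeds; "tau": joint torques, N m; "position": TCP position; "ee_rot": TCP orientation; "ft_force": force on the tool from outside, world axes, zero at the start; "torque": the same for the moment, N m; "grip_width": opening from 0.0 (shut) to 1.0 (fully open); "grasp_force": force on a finger pad.
Only numpy, scipy, OpenCV 4.12 (cv2) and the standard library are available. Lean on these libraries where they do the work, as an engineer would, in place of code of your own. Each camera call takes 0.05 s, during which the arm holds its last target. There are 200 camera calls.

## Working session

There is one attempt and no reset: what is moved stays moved. The work goes in short steps, Python scripts to look and compute and a tool call to move; the robot and the scene stay as the last step left them, time stands still between calls to the robot, and variables do not carry over. Pictures are saved under pics/ and viewed, at most 10 in all, crops included, and the job is handed in when it is done.

Besides the shell and the picture viewer there is one more tool, called after ">>>" as name(argument=value, ...) on one line, values as JSON. step_arm: Moves the arm, as the interface text tells. Its arguments: {"type":"object","properties":{"commands":{"type":"array","items":{"type":"number"}},"squeeze":{"type":"number"}},"required":["commands"]}

```bash
mkdir -p pics; python3 - <<'E'
from workcell import *
import cv2
for n in ("top","side"):
    cv2.imwrite(f"pics/{n}0.png",camera(n)[:,:,::-1])
    p=camera_params(n);print(n,p)
o=get_obs();print({k:o[k] for k in("clock","position","ee_rot","ft_force","grip_width")})
E
```

```text
top {'mtx': array([[526.91701914,   0.        , 319.13726998],
       [  0.        , 526.91701914, 242.72979816],
       [  0.        ,   0.        ,   1.        ]]), 'dist': array([-0.07330941,  0.        ,  0.        ,  0.        ,  0.        ]), 'extrinsics': array([[ 0.04460615, -0.99899539,  0.00430116,  0.10217682],
       [-0.9777921 , -0.04454112, -0.20478942,  0.48635524],
       [ 0.20477526,  0.00492923, -0.97879661,  1.20359918],
       [ 0.        ,  0.        ,  0.        ,  1.        ]])}
side {'mtx': array([[468.39020397,   0.        , 322.87876554],
       [  0.        , 468.39020397, 234.58685881],
       [  0.        ,   0.        ,   1.        ]]), 'dist': array([-0.01560533,  0.        ,  0.        ,  0.        ,  0.        ]), 'extrinsics': array([[-0.96743747, -0.2527449 ,  0.01359243,  0.49379254],
       [-0.17099042,  0.61302187, -0.77134069,  0.08647411],
       [ 0.18661997, -0.74854806, -0.63627729,  1.08120535],
       [ 0.        ,  0.        ,  0.        ,  1.        ]])}
{'clock': 0.1, 'position': array([ 0.15683155, -0.60466298,  0.23063737]), 'ee_rot': array([ 9.91960081e-01,  1.26549728e-01, -1.20631822e-04, -5.90632319e-04]), 'ft_force': array([-0.05408501, -0.1138475 ,  0.29650901]), 'grip_width': 0.9997436670708402}
```

View pics/top0.png

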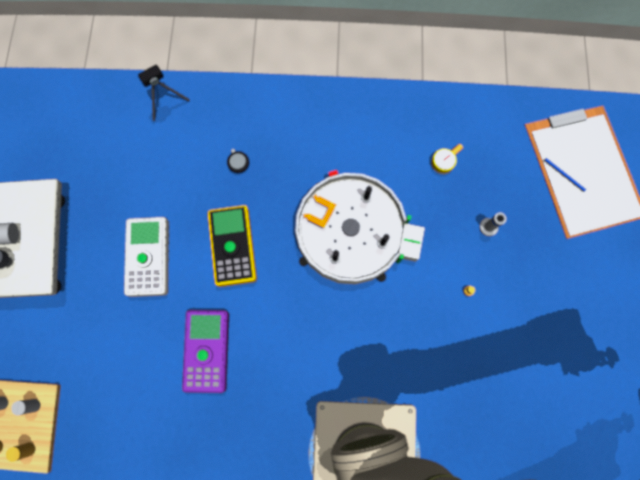

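View pics/side0.png

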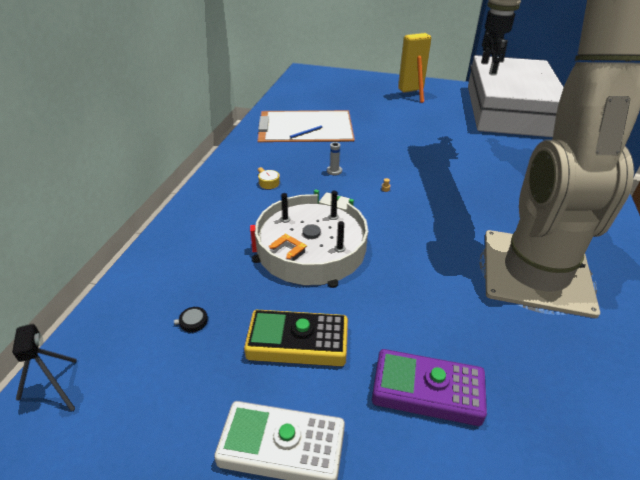

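Top view candidates:
- **Start button:** yellow calibrator (230,246), white (142,258), purple (202,355). I choose the yellow one.
- **Sensor:** the barrel with a flanged foot at (490,228). The grey pieces on the box and board at the left are not it.

Hub is near (351,227), fork (320,211), gate sill (413,241) and red mark (333,174).

```bash
cat > h.py <<'E'
from workcell import *
import cv2, numpy as np
def ray(n,uv):
    p=camera_params(n);E=p["extrinsics"]
    q=cv2.undistortPoints(np.array([[uv]],float),p["mtx"],p["dist"])[0,0]
    R,t=E[:3,:3],E[:3,3]
    return -R.T@t, R.T@np.array([q[0],q[1],1])
def at(n,uv,z):
    c,d=ray(n,uv); return c+d*(z-c[2])/d[2]
def proj(n,P):
    p=camera_params(n);E=p["extrinsics"]
    return cv2.projectPoints(np.atleast_2d(np.array(P,float)),cv2.Rodrigues(E[:3,:3])[0],E[:3,3],p["mtx"],p["dist"])[0][:,0]
E
python3 - <<'E'
import cv2
a=cv2.imread("pics/top0.png")[150:300,285:525]
cv2.imwrite("pics/c1.png",cv2.resize(a,None,fx=3.3,fy=3.3,interpolation=cv2.INTER_CUBIC))
a=cv2.imread("pics/side0.png")[130:370,210:410]
cv2.imwrite("pics/c2.png",cv2.resize(a,None,fx=2.5,fy=2.5,interpolation=cv2.INTER_CUBIC))
E
```

```text
(no output)
```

View pics/c1.png

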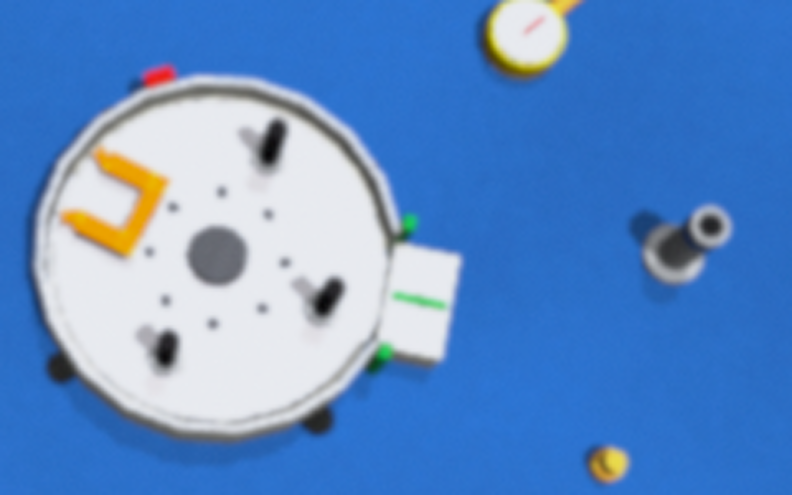

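View pics/c2.png

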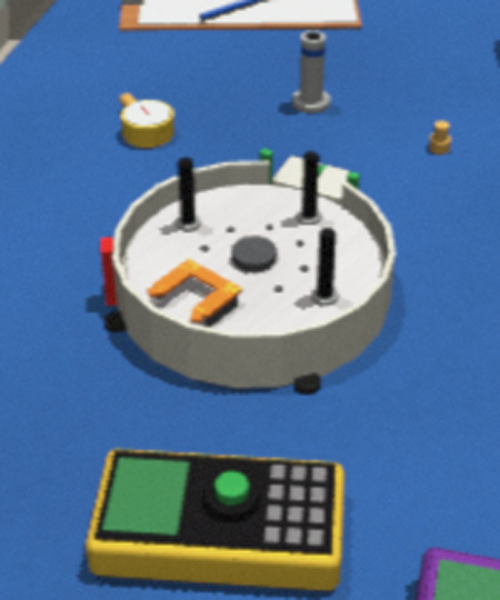

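```bash
python3 - <<'E'
from h import *
np.set_printoptions(precision=4,suppress=True)
T=lambda u,v,z:at("top",(u/3.3+285,v/3.3+150),z)
S=lambda u,v,z:at("side",(u/2.5+210,v/2.5+130),z)
P={}
for n,u,v,z in [("hub",217,254,.052),("gp1",409,221,.07),("gp2",385,350,.07),("gl1",394,296,.04),("gl2",445,305,.04),("p1",277,128,.115),("p2",333,287,.115),("p3",168,340,.115),("prongL",100,152,.058),("prongR",66,216,.058),("cornL",167,181,.058),("cornR",128,256,.058),("red",160,77,.068),("sentop",710,226,.09),("senfl",674,254,.006),("gauge",526,35,.028),("fit",609,462,.03)]:
    P[n]=T(u,v,z); print("T",n,P[n])
for n,u,v,z in [("hub",254,248,.052),("gp1",266,153,.07),("gp2",353,175,.07),("p1",186,162,.115),("p2",311,157,.115),("p3",327,234,.115),("sentop",313,38,.09),("senfl",312,100,.006),("btn",232,480,.055)]:
    print("S",n,S(u,v,z))
# button triangulate
c1,d1=ray("top",(230,246)); c2,d2=ray("side",(210+232/2.5,130+480/2.5))
A=np.stack([d1,-d2],1); s=np.linalg.lstsq(A,c2-c1,rcond=None)[0]; print("btn",c1+d1*s[0],c2+d2*s[1])
h=P["hub"][:2]
for n in P:
    d=P[n][:2]-h; print(n,np.hypot(*d).round(4),np.degrees(np.arctan2(d[1],d[0])).round(1))
E
```

```text
T hub [0.5228 0.0501 0.052 ]
T gp1 [ 0.5492 -0.0862  0.07  ]
T gp2 [ 0.4541 -0.07    0.07  ]
T gl1 [ 0.5002 -0.0807  0.04  ]
T gl2 [ 0.4952 -0.1182  0.04  ]
T p1 [0.5999 0.0145 0.115 ]
T p2 [ 0.4879 -0.0267  0.115 ]
T p3 [0.4458 0.085  0.115 ]
T prongL [0.594  0.1383 0.058 ]
T prongR [0.5446 0.1607 0.058 ]
T cornL [0.5743 0.0886 0.058 ]
T cornR [0.5169 0.1145 0.058 ]
T red [0.6501 0.0969 0.068 ]
T sentop [ 0.5504 -0.2984  0.09  ]
T senfl [ 0.5501 -0.2994  0.006 ]
T gauge [ 0.7117 -0.1821  0.028 ]
T fit [ 0.3864 -0.2405  0.03  ]
S hub [0.5256 0.0502 0.052 ]
S gp1 [ 0.5497 -0.081   0.07  ]
S gp2 [ 0.4557 -0.0671  0.07  ]
S p1 [0.6013 0.018  0.115 ]
S p2 [ 0.4895 -0.0223  0.115 ]
S p3 [0.4481 0.0894 0.115 ]
S sentop [ 0.5517 -0.2934  0.09  ]
S senfl [ 0.5507 -0.2952  0.006 ]
S btn [0.4648 0.3281 0.055 ]
btn [0.4614 0.3335 0.0615] [0.4631 0.3336 0.0619]
hub 0.0 0.0
gp1 0.1388 -79.0
gp2 0.1384 -119.8
gl1 0.1328 -99.8
gl2 0.1706 -99.3
p1 0.085 -24.8
p2 0.0844 -114.5
p3 0.0845 155.6
prongL 0.1133 51.1
prongR 0.1127 78.8
cornL 0.0643 36.8
cornR 0.0647 95.2
red 0.1357 20.2
sentop 0.3497 -85.5
senfl 0.3506 -85.5
gauge 0.2993 -50.9
fit 0.3211 -115.1
```

The crops confirm the steel sensor with the blue band and flange, at crop (710,226), and the yellow calibrator's button, at crop (232,480). The fork sits about 165° anticlockwise of the gate. I'll grip post_c and turn it clockwise, starting with the approach.

>>> step_arm(commands=[50,0.1,0.14,0,0,0,0.05,50,0.15,0.21,0,0,0,0.1,50,0.22,0.31,0,0,0,0.15,50,0.29,0.4,0,0,0,0.2,50,0.35,0.49,0,0,0,0.25,50,0.41,0.57,0,0,0,0.3,50,0.46,0.65,0,0,0,0.35,50,0.52,0.73,0,0,0,0.4,50,0.52,0.73,0,0,0,0.45,50,0.52,0.73,0,0,0,0.5], squeeze=20)

```text
clock: 1.35
position: [0.4703, -0.1635, 0.2312]
ee_rot: [0.608, 0.794, 0.001, -0.0]
ft_force: [-0.9, -0.7, 0.6]
grip_width: 0.586
grasp_force: 0.0
```

>>> step_arm(commands=[50,0.06,0.08,0,0,0,0.056,50,0.12,0.16,0,0,0,0.112,50,0.18,0.24,0,0,0,0.168,50,0.217,0.3,-0.03,0,0,0.224,50,0.217,0.3,-0.1,0,0,0.278,50,0.217,0.3,-0.18,0,0,0.278,50,0.217,0.3,-0.248,0,0,0.278,50,0.217,0.3,-0.248,0,0,0.278,0,0.217,0.3,-0.248,0,0,0.278,0,0.217,0.3,-0.248,0,0,0.278])

```text
clock: 2.6
position: [0.6007, 0.0136, 0.085]
ee_rot: [0.22, 0.976, 0.001, 0.002]
ft_force: [-2.4, 0.8, 6.5]
grip_width: 0.177
grasp_force: 20.9
```

```bash
cat > arc.py <<'E'
import sys,numpy as np
hx,hy,x0,y0,w,*angs=map(float,sys.argv[1:])  # start cmd point, opening, angles rel. to start (deg)
h=np.array([hx,hy]);p0=np.array([x0,y0])
for a in angs:
    c,s=np.cos(np.radians(a)),np.sin(np.radians(a))
    d=(h+np.array([[c,-s],[s,c]])@(p0-h)-p0)/.6
    print(f"{w:g}, {d[0]:.3f}, {d[1]:.3f}, 0, 0, 0, {a/180:.3f},",end=" ")
print()
E
python3 arc.py .5235 .051 .6005 .0165 0 -4 -12 -21 -30 -39 -48 -57 -66 -75 -84
python3 - <<'E'
import numpy as np
h=np.array([.5235,.051]);p=np.array([.6005,.0165])-h
a=np.radians(-84);print(h+np.array([[np.cos(a),-np.sin(a)],[np.sin(a),np.cos(a)]])@p)
E
```

```text
0, -0.004, -0.009, 0, 0, 0, -0.022, 0, -0.015, -0.025, 0, 0, 0, -0.067, 0, -0.029, -0.042, 0, 0, 0, -0.117, 0, -0.046, -0.056, 0, 0, 0, -0.167, 0, -0.065, -0.068, 0, 0, 0, -0.217, 0, -0.085, -0.076, 0, 0, 0, -0.267, 0, -0.107, -0.081, 0, 0, 0, -0.317, 0, -0.129, -0.083, 0, 0, 0, -0.367, 0, -0.151, -0.081, 0, 0, 0, -0.417, 0, -0.172, -0.076, 0, 0, 0, -0.467, 
[ 0.49723769 -0.02918442]
```

>>> step_arm(commands=[0,-0.004,-0.009,0,0,0,-0.022,0,-0.015,-0.025,0,0,0,-0.067,0,-0.029,-0.042,0,0,0,-0.117,0,-0.046,-0.056,0,0,0,-0.167,0,-0.065,-0.068,0,0,0,-0.217,0,-0.085,-0.076,0,0,0,-0.267,0,-0.107,-0.081,0,0,0,-0.317,0,-0.129,-0.083,0,0,0,-0.367,0,-0.151,-0.081,0,0,0,-0.417,0,-0.172,-0.076,0,0,0,-0.467])

```text
clock: 3.85
position: [0.4986, -0.027, 0.085]
ee_rot: [0.817, 0.577, 0.005, -0.0]
ft_force: [8.7, 14.8, -0.7]
grip_width: 0.179
grasp_force: 20.0
```

```bash
python3 arc.py .5235 .051 .4973 -.0291 0 -9 -18 -27 -36 -45 -54 -63 -72 -79 -81.3
```

```text
0, -0.020, 0.008, 0, 0, 0, -0.050, 0, -0.039, 0.020, 0, 0, 0, -0.100, 0, -0.056, 0.034, 0, 0, 0, -0.150, 0, -0.070, 0.051, 0, 0, 0, -0.200, 0, -0.082, 0.070, 0, 0, 0, -0.250, 0, -0.090, 0.090, 0, 0, 0, -0.300, 0, -0.095, 0.112, 0, 0, 0, -0.350, 0, -0.097, 0.134, 0, 0, 0, -0.400, 0, -0.096, 0.151, 0, 0, 0, -0.439, 0, -0.095, 0.156, 0, 0, 0, -0.452,
```

>>> step_arm(commands=[0,-0.02,0.008,0,0,0,-0.05,0,-0.039,0.02,0,0,0,-0.1,0,-0.056,0.034,0,0,0,-0.15,0,-0.07,0.051,0,0,0,-0.2,0,-0.082,0.07,0,0,0,-0.25,0,-0.09,0.09,0,0,0,-0.3,0,-0.095,0.112,0,0,0,-0.35,0,-0.097,0.134,0,0,0,-0.4,0,-0.096,0.151,0,0,0,-0.439,0,-0.095,0.156,0,0,0,-0.452])

```text
clock: 5.1
position: [0.442, 0.0618, 0.0852]
ee_rot: [0.995, -0.095, 0.004, -0.0]
ft_force: [5.3, -0.8, 6.4]
grip_width: 0.177
grasp_force: 21.3
```

>>> step_arm(commands=[0,0,0,0,0,0,0,0,0,0,0,0,0,0,0,0,0,0,0,0,0,50,0,0,0,0,0,0,50,0,0,0,0,0,0,50,0,0,0,0,0,0,50,0,0,0.05,0,0,0,50,0,0,0.12,0,0,0,50,-0.05,0,0.2,0,0,0,50,-0.05,0,0.25,0,0,0])

```text
clock: 6.35
position: [0.4081, 0.0612, 0.2347]
ee_rot: [0.996, -0.094, 0.001, 0.0]
ft_force: [-0.0, 0.4, -0.2]
grip_width: 0.588
grasp_force: 0.0
```

```bash
python3 - <<'E'
from workcell import *
import cv2
a=camera("top");cv2.imwrite("pics/t1.png",a[:,:,::-1])
cv2.imwrite("pics/t1c.png",cv2.resize(a[150:300,285:525,::-1],None,fx=3.3,fy=3.3,interpolation=cv2.INTER_CUBIC))
E
```

```text
(no output)
```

View pics/t1c.png

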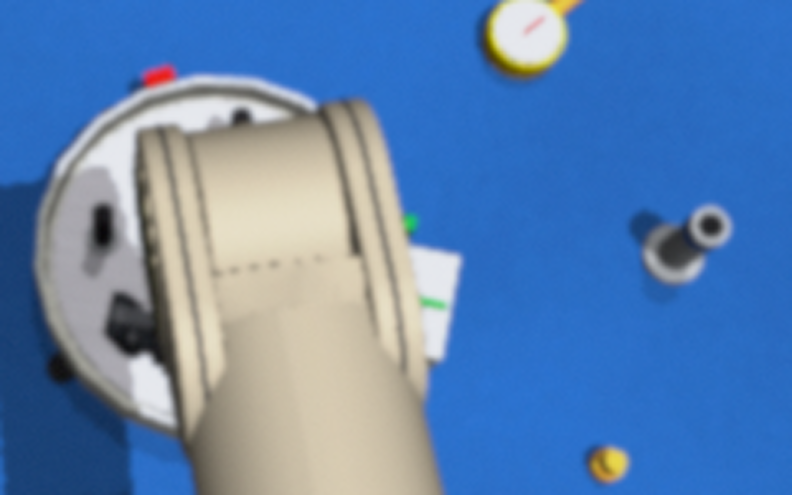

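Post_b shows at crop (104,212) and post_a at (241,116), but the arm hides the fork. I'll go over the sensor and look again from there.

>>> step_arm(commands=[70,0.02,-0.05,0,0,0,0.05,70,0.05,-0.13,0,0,0,0.105,70,0.08,-0.21,0,0,0,0.16,70,0.11,-0.29,0,0,0,0.215,70,0.15,-0.37,0,0,0,0.27,70,0.18,-0.45,0,0,0,0.325,70,0.21,-0.53,0,0,0,0.38,70,0.238,-0.597,0,0,0,0.435,70,0.238,-0.597,0,0,0,0.49,70,0.238,-0.597,0,0,0,0.508])

```text
clock: 7.65
position: [0.5516, -0.2977, 0.2315]
ee_rot: [0.762, 0.648, -0.0, -0.001]
ft_force: [-0.2, 0.7, -0.6]
grip_width: 0.822
grasp_force: 0.0
```

```bash
python3 - <<'E'
from workcell import *
import cv2,numpy as np
o=get_obs();print(o["position"],o["ee_rot"])
a=camera("top");cv2.imwrite("pics/t2.png",a[:,:,::-1])
A=cv2.resize(a[150:300,285:455,::-1],None,fx=3.3,fy=3.3,interpolation=cv2.INTER_CUBIC)[:, :420]
w=camera("wrist")[:,:,::-1]
cv2.imwrite("pics/t2c.png",np.hstack([A,cv2.resize(w,(380,285)).copy() if 0 else cv2.copyMakeBorder(cv2.resize(w,(380,285)),0,A.shape[0]-285,0,0,cv2.BORDER_CONSTANT)]))
cv2.imwrite("pics/w2.png",w)
p=camera_params("wrist");print(p["mtx"],p["tool_from_camera"],p["dist"])
E
```

```text
[ 0.55155813 -0.29765389  0.23145193] [ 7.61764246e-01  6.47853829e-01 -1.51924789e-04 -7.90995200e-04]
[[375.94897827   0.         313.56291832]
 [  0.         375.94897827 237.39950533]
 [  0.           0.           1.        ]] [[-4.37945082e-04 -9.47933664e-01 -3.18467545e-01  8.28592402e-02]
 [ 9.99999861e-01 -3.21549934e-04 -4.18055202e-04  4.43397037e-04]
 [ 2.93885381e-04 -3.18467684e-01  9.47933673e-01 -1.43567209e-01]
 [ 0.00000000e+00  0.00000000e+00  0.00000000e+00  1.00000000e+00]] [-0.00509853  0.          0.          0.          0.        ]
```

View pics/t2c.png

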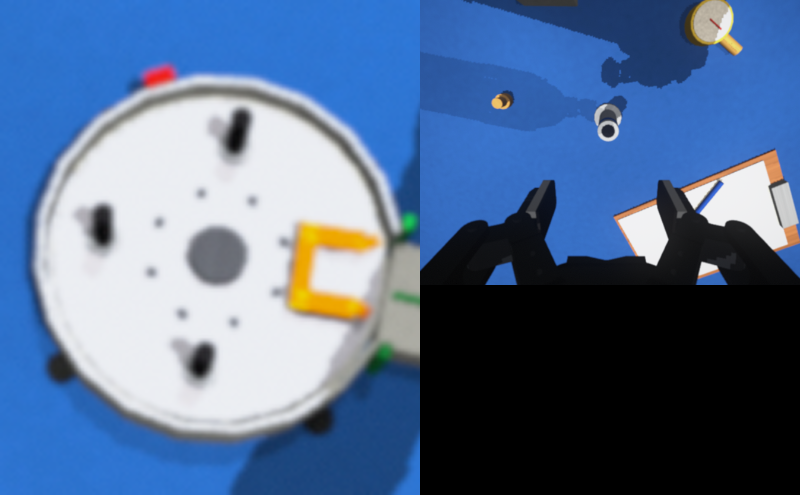

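```bash
cat >> h.py <<'E'
from scipy.spatial.transform import Rotation
def wat(uv,z,pos,q):
    p=camera_params("wrist");M=p["tool_from_camera"]
    c=cv2.undistortPoints(np.array([[uv]],float),p["mtx"],p["dist"])[0,0]
    R=Rotation.from_quat(q).as_matrix()
    o=R@M[:3,3]+pos; d=R@M[:3,:3]@np.array([*c,1]); return o+d*(z-o[2])/d[2]
E
python3 - <<'E'
from h import *
h=np.array([.5228,.0498])
T=lambda u,v,z:at("top",(u/3.3+285,v/3.3+150),z)
L={}
for n,u,v,z in [("a",240,116,.115),("b",103,211,.115),("c",206,349,.115),("fL1",378,243,.058),("fR1",367,311,.058),("fL0",307,224,.058),("fR0",292,307,.058),("gp1",410,221,.07),("gp2",385,351,.07)]:
    x=T(u,v,z)[:2];L[n]=x;d=x-h;print(n,x.round(4),np.hypot(*d).round(4),np.degrees(np.arctan2(d[1],d[0])).round(1))
print("gate mid",(L["gp1"]+L["gp2"])/2,"fork mids",(L["fL1"]+L["fR1"])/2,(L["fL0"]+L["fR0"])/2,"ac mid",(L["a"]+L["c"])/2)
print("sensor",wat((316.6,220.6),.09,np.array([.5516,-.2977,.2315]),[.7618,.6479,-.0002,-.0008]))
E
```

```text
a [0.6075 0.0407] 0.0852 -6.2
b [0.5344 0.1333] 0.0843 82.1
c [0.4407 0.0589] 0.0826 173.6
fL1 [ 0.5349 -0.0658] 0.1162 -84.0
fR1 [ 0.4843 -0.0585] 0.115 -109.6
fL0 [ 0.5467 -0.014 ] 0.0682 -69.5
fR0 [ 0.4847 -0.0046] 0.0664 -125.0
gp1 [ 0.5492 -0.0869] 0.1392 -79.1
gp2 [ 0.4534 -0.07  ] 0.1385 -120.1
gate mid [ 0.50129098 -0.07843522] fork mids [ 0.50957031 -0.06216767] [ 0.5157035  -0.00930936] ac mid [0.52411819 0.04980457]
sensor [ 0.55426156 -0.29695934  0.09      ]
```

Fork aligned to within about 2.5° (3.7 mm) of the gate. The flared slot will centre it during insertion, and I'll pause there. Now the sensor grasp.

>>> step_arm(commands=[70,0.002,0.001,-0.08,0,0,0,70,0.002,0.001,-0.16,0,0,0,70,0.002,0.001,-0.23,0,0,0,70,0.002,0.001,-0.28,0,0,0,70,0.002,0.001,-0.311,0,0,0,70,0.002,0.001,-0.311,0,0,0,45,0.002,0.001,-0.311,0,0,0,30,0.002,0.001,-0.311,0,0,0,10,0.002,0.001,-0.311,0,0,0,10,0.002,0.001,-0.311,0,0,0], squeeze=30)

```text
clock: 9.0
position: [0.5537, -0.297, 0.0473]
ee_rot: [0.763, 0.647, 0.0, 0.001]
ft_force: [-1.0, 0.4, 6.7]
grip_width: 0.316
grasp_force: 29.6
```

>>> step_arm(commands=[10,0,0,0.03,0,0,0,10,0,0,0.08,0,0,0,10,-0.01,0.03,0.1,0,0,0,10,-0.03,0.08,0.1,0,0,0,10,-0.06,0.14,0.1,0,0,0,10,-0.09,0.2,0.1,0,0,0,10,-0.106,0.235,0.1,0,0,0,10,-0.106,0.235,0.08,0,0,0,10,-0.106,0.235,0.073,0,0,0,10,-0.106,0.235,0.073,0,0,0])

```text
clock: 10.25
position: [0.4892, -0.1564, 0.0894]
ee_rot: [0.763, 0.646, -0.0, -0.0]
ft_force: [0.6, 0.5, -1.3]
grip_width: 0.319
grasp_force: 30.0
```

```bash
python3 - <<'E'
from workcell import *
import cv2
o=get_obs();print(o["position"],o["ee_rot"],o["ft_force"])
s=camera("side")[:,:,::-1]
cv2.imwrite("pics/s3.png",cv2.resize(s[100:290,230:420],None,fx=3.1,fy=3.1,interpolation=cv2.INTER_CUBIC))
E
```

```text
[ 0.48921412 -0.15641815  0.08936424] [ 7.63057314e-01  6.46330706e-01 -2.24226492e-04 -3.22615025e-04] [ 0.55407673  0.50426014 -1.32631164]
```

View pics/s3.png

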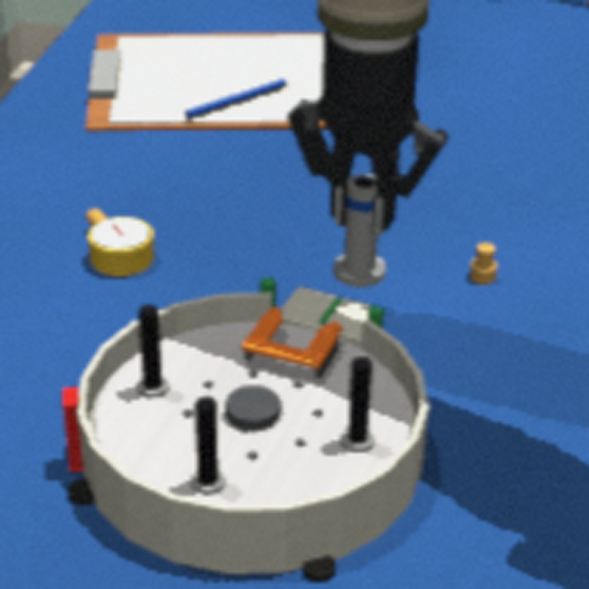

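>>> step_arm(commands=[10,0.004,0.022,0.001,0,0,0,10,0.007,0.044,0.001,0,0,0,10,0.011,0.066,0.001,0,0,0,10,0.015,0.088,0.001,0,0,0,10,0.018,0.108,0.001,0,0,0,10,0.021,0.125,0.001,0,0,0,10,0.024,0.142,0.001,0,0,0,10,0.026,0.158,0.001,0,0,0,10,0.029,0.173,0.001,0,0,0,10,0.029,0.173,0.001,0,0,0])

```text
clock: 11.55
position: [0.5072, -0.0508, 0.0905]
ee_rot: [0.762, 0.647, 0.001, 0.0]
ft_force: [0.7, 0.4, -1.4]
grip_width: 0.322
grasp_force: 30.0
```

>>> step_arm(commands=[10,0,0,0,0,0,0,10,0,0,0,0,0,0,10,0,0,0,0,0,0,10,0.001,0.007,0,0,0,0,10,0.002,0.014,0,0,0,0,10,0.004,0.021,0,0,0,0,10,0.005,0.028,0,0,0,0,10,0.006,0.033,0,0,0,0,10,0.006,0.036,0,0,0,0,10,0.006,0.036,0,0,0,0])

```text
clock: 12.8
position: [0.5103, -0.0301, 0.0903]
ee_rot: [0.763, 0.647, -0.0, -0.0]
ft_force: [0.2, 0.6, -2.0]
grip_width: 0.318
grasp_force: 30.0
```

```bash
python3 - <<'E'
from workcell import *
import cv2,numpy as np
o=get_obs();print(o["position"],o["ee_rot"],o["ft_force"])
s=camera("side")[:,:,::-1];t=camera("top")[:,:,::-1]
A=cv2.resize(s[150:290,240:370],None,fx=3,fy=3,interpolation=cv2.INTER_CUBIC)
B=cv2.resize(t[150:290,285:420],None,fx=3,fy=3,interpolation=cv2.INTER_CUBIC)
cv2.imwrite("pics/s4.png",np.hstack([A,B]))
E
```

```text
[ 0.51030787 -0.0301235   0.09030348] [ 7.62614790e-01  6.46852906e-01 -6.12324161e-06 -1.03281178e-05] [ 0.20689363  0.55993083 -1.97247463]
```

View pics/s4.png

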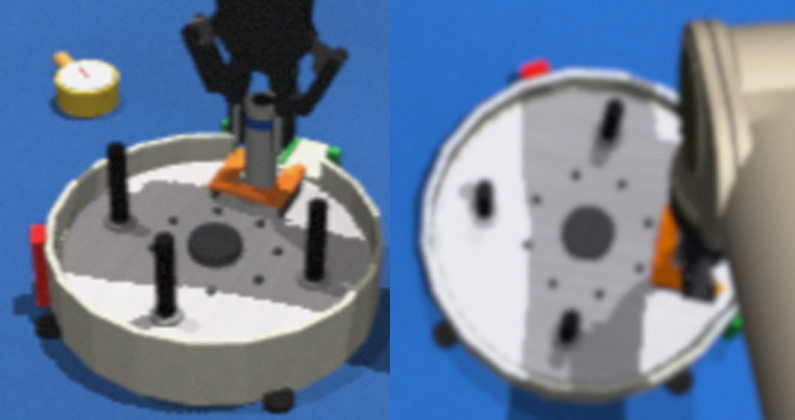

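Sensor stands in the slot, upright, not yet against the stop (no force). I'll push a little more.

>>> step_arm(commands=[10,0,0.002,0,0,0,0,10,0,0.003,0,0,0,0,10,0.001,0.005,0,0,0,0,10,0.001,0.005,0,0,0,0,10,0.001,0.005,0,0,0,0,10,0.001,0.005,0,0,0,0,10,0.001,0.005,0,0,0,0,10,0.001,0.005,0,0,0,0,10,0.001,0.005,0,0,0,0,10,0.001,0.005,0,0,0,0])

```text
clock: 14.15
position: [0.5105, -0.0289, 0.0904]
ee_rot: [0.763, 0.646, -0.001, 0.0]
ft_force: [-1.5, -7.2, 1.0]
grip_width: 0.316
grasp_force: 30.3
```

>>> step_arm(commands=[10,0,-0.002,0,0,0,0,10,0,-0.003,-0.002,0,0,0,10,0,-0.003,-0.004,0,0,0,10,0,-0.003,-0.004,0,0,0,33,0,-0.003,-0.004,0,0,0,38,0,-0.003,-0.004,0,0,0,45,0,-0.003,-0.004,0,0,0,50,0,-0.003,-0.004,0,0,0,50,0,-0.003,0.03,0,0,0,50,0,-0.003,0.1,0,0,0])

```text
clock: 15.4
position: [0.5098, -0.0289, 0.1496]
ee_rot: [0.763, 0.647, -0.001, -0.001]
ft_force: [0.9, -1.0, 0.1]
grip_width: 0.584
grasp_force: 0.0
```

>>> step_arm(commands=[50,0,0,0.05,0,0,0,50,0,0,0.1,0,0,0,50,0,-0.08,0.12,0,0,0,50,0,-0.16,0.12,0,0,0,50,0,-0.24,0.12,0,0,0,50,0,-0.32,0.12,0,0,0,50,0,-0.4,0.12,0,0,0,50,0,-0.4,0.12,0,0,0,50,0,-0.4,0.12,0,0,0,50,0,-0.4,0.12,0,0,0])

```text
clock: 16.65
position: [0.5114, -0.2676, 0.2225]
ee_rot: [0.762, 0.648, 0.0, -0.0]
ft_force: [-0.3, 0.6, -0.3]
grip_width: 0.591
grasp_force: 0.0
```

```bash
python3 - <<'E'
from workcell import *
import cv2,numpy as np
o=get_obs();print(o["position"],o["ee_rot"],o["ft_force"])
s=camera("side")[:,:,::-1];t=camera("top")[:,:,::-1]
A=cv2.resize(s[150:290,240:370],None,fx=3,fy=3,interpolation=cv2.INTER_CUBIC)
B=cv2.resize(t[150:290,285:420],None,fx=3,fy=3,interpolation=cv2.INTER_CUBIC)
cv2.imwrite("pics/s5.png",np.hstack([A,B]))
E
```

```text
[ 0.51137192 -0.26756487  0.22245853] [ 7.62011281e-01  6.47563700e-01  2.49573836e-04 -1.99818266e-05] [-0.28359867  0.56865818 -0.28486098]
```

View pics/s5.png

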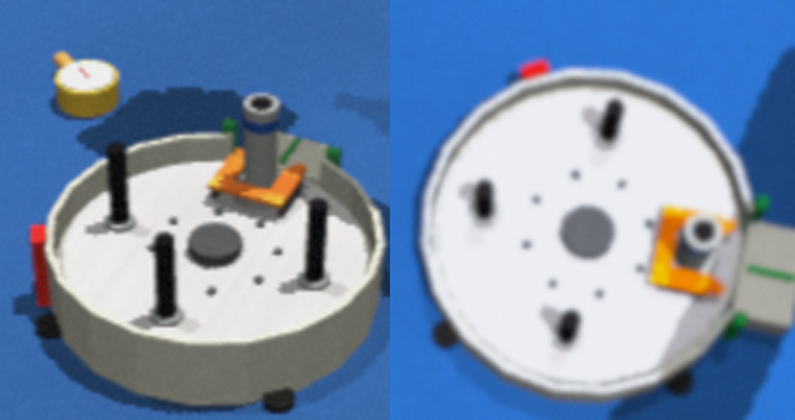

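```bash
python3 - <<'E'
from h import *
h=np.array([.5235,.0498])
T=lambda u,v,z:at("top",((u-390)/3+285,v/3+150),z)
S=lambda u,v,z:at("side",(u/3+240,v/3+150),z)
for n,u,v,z in [("a",613,107,.115),("b",485,188,.115),("c",570,317,.115),("sens",703,231,.13),("fL",730,222,.058),("fR",716,288,.058),("hub",587,232,.052)]:
    x=T(u,v,z)[:2];d=x-h;print(n,x.round(4),np.hypot(*d).round(4),np.degrees(np.arctan2(d[1],d[0])).round(1))
for n,u,v,z in [("a",116,149,.115),("b",164,240,.115),("c",318,206,.115),("sens",262,103,.13),("hub",215,240,.052)]:
    x=S(u,v,z)[:2];d=x-np.array([.5245,.0525]);print("S",n,x.round(4),np.hypot(*d).round(4),np.degrees(np.arctan2(d[1],d[0])).round(1))
E
```

```text
a [0.6064 0.0369] 0.0839 -8.8
b [0.5374 0.1324] 0.0838 80.4
c [0.4407 0.0644] 0.0841 170.0
sens [ 0.5077 -0.0321] 0.0834 -100.9
fL [ 0.5339 -0.0629] 0.1132 -84.8
fR [ 0.4797 -0.0526] 0.1113 -113.1
hub [0.5219 0.0503] 0.0017 162.2
S a [0.6079 0.0405] 0.0843 -8.2
S b [0.5386 0.1378] 0.0865 80.6
S c [0.441  0.0691] 0.0851 168.8
S sens [ 0.5093 -0.0309] 0.0848 -100.3
S hub [0.5247 0.053 ] 0.0006 73.3
```

Sensor home (r ≈ 84 mm, upright), fork at about −99.5°, on the gate line. Next: grip post_b and turn +120°.

>>> step_arm(commands=[50,0.003,0.05,0,0,0,0,50,0.009,0.14,0,0,0,0,50,0.015,0.24,0,0,0,0,50,0.021,0.34,0,0,0,0,50,0.028,0.44,0,0,0,0,50,0.034,0.54,0,0,0,0,50,0.04,0.62,0,0,0,0,50,0.044,0.672,0,0,0,0,50,0.044,0.672,-0.04,0,0,0,50,0.044,0.672,-0.08,0,0,0])

```text
clock: 18.0
position: [0.5371, 0.1354, 0.174]
ee_rot: [0.762, 0.648, 0.0, 0.0]
ft_force: [0.6, -1.0, -0.4]
grip_width: 0.585
grasp_force: 0.0
```

>>> step_arm(commands=[50,0,0,-0.05,0,0,0,50,0,0,-0.1,0,0,0,50,0,0,-0.15,0,0,0,50,0,0,-0.15,0,0,0,50,0,0,-0.15,0,0,0,35,0,0,-0.15,0,0,0,25,0,0,-0.15,0,0,0,15,0,0,-0.15,0,0,0,0,0,0,-0.15,0,0,0,0,0,0,-0.15,0,0,0], squeeze=20)

```text
clock: 19.25
position: [0.5381, 0.1343, 0.0853]
ee_rot: [0.763, 0.647, 0.001, 0.0]
ft_force: [0.2, 0.1, 5.9]
grip_width: 0.179
grasp_force: 19.6
```

```bash
python3 arc.py .524 .052 .5378 .1356 0 3 9 16 23 30 37 44 51 58 65
python3 - <<'E'
import numpy as np
h=np.array([.524,.052]);p=np.array([.5378,.1356])-h
for A in (65,120.2):
  a=np.radians(A);print(h+np.array([[np.cos(a),-np.sin(a)],[np.sin(a),np.cos(a)]])@p)
E
python3 arc.py .524 .052 .4540 .0998 0 7 14 21 28 35 41 47 51 54 55.2
```

```text
0, -0.007, 0.001, 0, 0, 0, 0.017, 0, -0.022, 0.002, 0, 0, 0, 0.050, 0, -0.039, 0.001, 0, 0, 0, 0.089, 0, -0.056, -0.002, 0, 0, 0, 0.128, 0, -0.073, -0.007, 0, 0, 0, 0.167, 0, -0.088, -0.014, 0, 0, 0, 0.206, 0, -0.103, -0.023, 0, 0, 0, 0.244, 0, -0.117, -0.034, 0, 0, 0, 0.283, 0, -0.129, -0.046, 0, 0, 0, 0.322, 0, -0.140, -0.060, 0, 0, 0, 0.361, 
[0.4540648  0.09983793]
[0.44480495 0.02187452]
0, -0.009, -0.015, 0, 0, 0, 0.039, 0, -0.016, -0.031, 0, 0, 0, 0.078, 0, -0.021, -0.047, 0, 0, 0, 0.117, 0, -0.024, -0.064, 0, 0, 0, 0.156, 0, -0.025, -0.081, 0, 0, 0, 0.194, 0, -0.024, -0.096, 0, 0, 0, 0.228, 0, -0.021, -0.111, 0, 0, 0, 0.261, 0, -0.019, -0.120, 0, 0, 0, 0.283, 0, -0.016, -0.127, 0, 0, 0, 0.300, 0, -0.015, -0.130, 0, 0, 0, 0.307,
```

>>> step_arm(commands=[0,-0.007,0.001,0,0,0,0.017,0,-0.022,0.002,0,0,0,0.05,0,-0.039,0.001,0,0,0,0.089,0,-0.056,-0.002,0,0,0,0.128,0,-0.073,-0.007,0,0,0,0.167,0,-0.088,-0.014,0,0,0,0.206,0,-0.103,-0.023,0,0,0,0.244,0,-0.117,-0.034,0,0,0,0.283,0,-0.129,-0.046,0,0,0,0.322,0,-0.14,-0.06,0,0,0,0.361])

```text
clock: 20.5
position: [0.4563, 0.0965, 0.0853]
ee_rot: [0.295, 0.956, 0.001, 0.003]
ft_force: [16.2, -5.8, -8.6]
grip_width: 0.179
grasp_force: 19.6
```

>>> step_arm(commands=[0,-0.009,-0.015,0,0,0,0.039,0,-0.016,-0.031,0,0,0,0.078,0,-0.021,-0.047,0,0,0,0.117,0,-0.024,-0.064,0,0,0,0.156,0,-0.025,-0.081,0,0,0,0.194,0,-0.024,-0.096,0,0,0,0.228,0,-0.021,-0.111,0,0,0,0.261,0,-0.019,-0.12,0,0,0,0.283,0,-0.016,-0.127,0,0,0,0.3,0,-0.015,-0.13,0,0,0,0.307])

```text
clock: 21.75
position: [0.4478, 0.0217, 0.0856]
ee_rot: [-0.182, 0.983, 0.001, 0.004]
ft_force: [13.7, 5.7, -4.9]
grip_width: 0.175
grasp_force: 20.4
```

>>> step_arm(commands=[0,0,0,0,0,0,0,0,0,0,0,0,0,0,0,0,0,0,0,0,0,0,0,0,0,0,0,0,0,0,0,0,0,0,0,0,0,0,0,0,0,0,0,0,0,0,0,0,0,0,0,0,0,0,0,0,0,0,0,0,0,0,0,0,0,0,0,0,0,0])

```text
clock: 23.0
position: [0.4478, 0.0215, 0.0856]
ee_rot: [-0.181, 0.983, 0.0, 0.004]
ft_force: [15.0, 4.2, -5.7]
grip_width: 0.181
grasp_force: 20.4
```

>>> step_arm(commands=[16,0,0,0,0,0,0,20,0,0,0,0,0,0,25,0,0,0,0,0,0,35,0,0,0,0,0,0,50,0,0,0,0,0,0,50,0,0,0,0,0,0,50,0,0,0.05,0,0,0,50,0,0,0.1,0,0,0,50,0,0,0.15,0,0,0,50,0,0,0.2,0,0,0])

```text
clock: 24.25
position: [0.4442, 0.0202, 0.2054]
ee_rot: [-0.181, 0.983, -0.0, 0.0]
ft_force: [-0.1, -0.3, 0.7]
grip_width: 0.585
grasp_force: 0.0
```

>>> step_arm(commands=[50,0,0.06,0.01,0,0,0,50,0.01,0.14,0.01,0,0,0,40,0.015,0.22,0.01,0,0,0,30,0.02,0.3,0.01,0,0,0,10,0.025,0.38,0.01,0,0,0,0,0.03,0.46,0,0,0,0,0,0.03,0.52,0,0,0,0,0,0.03,0.52,0,0,0,0,0,0.03,0.52,0,0,0,0,0,0.03,0.52,0,0,0,0])

```text
clock: 25.5
position: [0.4629, 0.3309, 0.2044]
ee_rot: [-0.18, 0.984, -0.0, 0.0]
ft_force: [0.8, -0.6, 0.0]
grip_width: 0.001
grasp_force: 0.0
```

```bash
python3 - <<'E'
from workcell import *
import cv2,numpy as np
o=get_obs();print(o["position"],o["ee_rot"],o["ft_force"])
s=camera("side")[:,:,::-1];t=camera("top")[:,:,::-1];w=camera("wrist")[:,:,::-1]
A=cv2.resize(s[150:290,240:370],None,fx=3,fy=3,interpolation=cv2.INTER_CUBIC)[:300]
B=cv2.resize(t[150:290,285:420],None,fx=3,fy=3,interpolation=cv2.INTER_CUBIC)[:300]
A=s[150:290,240:370];B=t[150:290,285:420]
z=lambda a:cv2.resize(a,None,fx=2.6,fy=2.6,interpolation=cv2.INTER_CUBIC)
AB=np.hstack([z(A),z(B)]);C=cv2.resize(w[:, :],(293,220))
AB=cv2.copyMakeBorder(AB,0,600-AB.shape[0],0,800-AB.shape[1],cv2.BORDER_CONSTANT)
AB[370:590,:293]=C
D=s[290:380,230:360];D=cv2.resize(D,None,fx=2.2,fy=2.2,interpolation=cv2.INTER_CUBIC);AB[370:370+D.shape[0],310:310+D.shape[1]]=D
cv2.imwrite("pics/s6.png",AB)
E
```

```text
[0.46293253 0.33090578 0.20437521] [-1.79963720e-01  9.83673168e-01 -3.71690876e-04  1.42735989e-04] [ 0.76288135 -0.59444467  0.02357436]
```

View pics/s6.png

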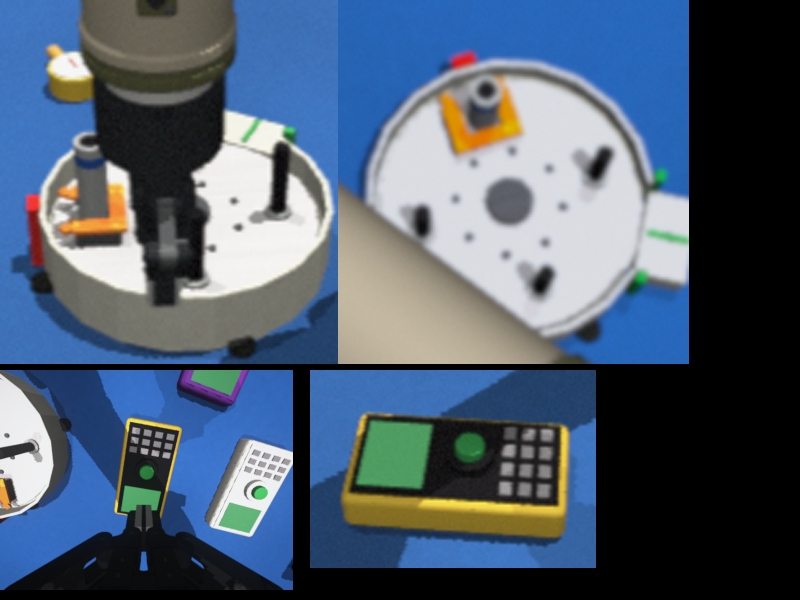

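```bash
python3 - <<'E'
from h import *
h=np.array([.5232,.0498])
T=lambda u,v,z:at("top",((u-338)/2.6+285,v/2.6+150),z)
for n,u,v,z in [("c",603,152,.115),("b",545,271,.115),("a",422,208,.115),("sens",487,91,.13),("red",463,61,.068),("hub",509,201,.052)]:
    x=T(u,v,z)[:2];d=x-h;print(n,x.round(4),np.hypot(*d).round(4),np.degrees(np.arctan2(d[1],d[0])).round(1))
print("btn wrist",wat((321,222.5),.06,np.array([.4629,.3309,.2044]),[-.18,.9837,-.0004,.0001]))
print("btn side",at("side",((470-310)/2.2+230,(440-370)/2.2+290),.06))
E
```

```text
c [ 0.5548 -0.0278] 0.0838 -67.8
b [0.446  0.0205] 0.0826 -159.2
a [0.4969 0.1291] 0.0836 108.3
sens [0.6013 0.0768] 0.0826 19.1
red [0.6497 0.0979] 0.1354 20.8
hub [0.522  0.0501] 0.0013 167.4
btn wrist [0.46349938 0.33796228 0.06      ]
btn side [0.463814   0.33169627 0.06      ]
```

>>> step_arm(commands=[0,0,0.006,-0.08,0,0,0,0,0,0.006,-0.16,0,0,0,0,0,0.006,-0.22,0,0,0,0,0,0.006,-0.23,0,0,0,0,0,0.006,-0.235,0,0,0,0,0,0.006,-0.24,0,0,0,0,0,0.006,-0.245,0,0,0,0,0,0.006,-0.25,0,0,0,0,0,0.006,-0.25,0,0,0,0,0,0.006,-0.25,0,0,0])

```text
clock: 26.9
position: [0.4632, 0.3365, 0.056]
ee_rot: [-0.181, 0.984, 0.0, 0.001]
ft_force: [-1.8, -2.1, 15.1]
grip_width: -0.003
grasp_force: 7.2
```

15 N on the button means it is fully in. Holding briefly, then retracting.

>>> step_arm(commands=[0,0,0,-0.002,0,0,0,0,0,0,-0.002,0,0,0,0,0,0,-0.002,0,0,0,0,0,0,0.01,0,0,0,0,0,0,0.04,0,0,0,0,0,0,0.1,0,0,0,0,0,0,0.17,0,0,0,0,0,0,0.23,0,0,0,0,0,0,0.23,0,0,0,0,0,0,0.23,0,0,0])

```text
clock: 28.15
position: [0.4621, 0.3354, 0.1921]
ee_rot: [-0.181, 0.984, -0.0, -0.0]
ft_force: [0.4, -0.7, 0.4]
grip_width: -0.003
grasp_force: 0.0
```

```bash
python3 - <<'E'
from workcell import *
o=get_obs();print(o["clock"],o["position"],o["ft_force"]);print(hand_in())
E
```

```text
28.15 [0.4620628  0.33543783 0.19206647] [ 0.35624477 -0.67202765  0.38666614]
the job is handed in; nothing more can be done
None
```

I handed the job in at 28 s of the 72 s allowed; no verdict came back. My own measurements show the sensor home in the fork, the fork about 1° (2 mm) from the red test mark, and the start button pressed with 15 N and then released.

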